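Load a battery pack under the leaf spring of a charging cradle

ROBOT

A 6-joint arm with a two-finger parallel gripper is mounted at the origin on the work surface. World frame = base frame: x ahead of the robot, y to its left, z up, the work surface at z = 0. Lengths are in mm, angles in rad, forces in N, time in s.
With the tool pointing down it reaches from about 350 to 775 mm from the base axis. Payload 7.3 kg.
Tool frame: the origin (TCP) lies midway between the tips of the shut fingers; the grasp point (between the pads) lies 19 mm behind it; x points along the fingers, y is the direction in which the jaws open and shut, and the axes are right-handed (so a half turn about x gives the same grasp; the last joint's range is limited). The gripper opens to 92 mm and grips with 3 to 60 N. Pads are 19 mm wide; open, the fingers measure 130 mm over their backs; the gripper's body (75 mm by 190 mm) begins 47 mm behind the grasp point.
Start: joints at [-0.146, 0.342, 1.524, -0, 1.275, -0.146], TCP at [525.019, 0.019, 226.741] pointing down, gripper open.
Joint ranges: [-2.53, 2.53], [-0.77, 2.02], [0.04, 2.7], [-1, 4.14], [0.28, 2.66], [-3.11, 3.11]. Speed limits (rad/s): [2.57, 2.57, 3.14, 3.14, 3.14, 3.14].

INTERFACE

Orientations are given as [roll, pitch, yaw] about the fixed x, y, z axes, in that order (R = Rz(yaw) Ry(pitch) Rx(roll)).
In Python, from plant import get_obs, capture, close_job gives the robot as it stands. The module is installed in compiled form; this text tells all that it offers.
- The arm moves only by the tool send_rows, never from a script. Its argument "moves" is a list of rows, each a list of 4 numbers: the shift along the tool's x, y, z in mm, then the turn about the tool's x in degrees. In form: [[tx, ty, tz, yaw], ...]. A call has 1 to 8 rows; each row shifts and turns the commanded pose from where the row before left it, along the tool's axes as they then stand; what a row does not reach is not made up. A row lasts 1/8 s, in which the tool goes at most 62.5 mm and 10.7 degrees, less where a joint would pass 70% of its speed; a pose out of reach is approached as far as the arm can. A call with a gripper value outside its range is refused whole. "hand" is the opening, from 0 (shut) to 1 (fully open), set as the call begins (left out, the last holds). The fingers move at their own pace and stop on an object; the grip force is fixed at half the most. Time passes only in rows, so rows that do not move let the fingers close. It gives the time, the measured TCP pose, the force and the opening at its end, in the units of the state.
- get_obs(): the state, without advancing time (a new reading comes with each control period).
- capture(name): name is "scene" or "side" or "wrist"; returns a dict with "image" (384x512x3 uint8, red, green, blue), "K" (3x3 intrinsics, pixels), "dist" ([k1, k2, p1, p2, k3] as OpenCV has them; the pictures are not rectified), "position" and "attitude" of the camera in the world; the wrist camera has in their place "mount" (4x4, takes a point from camera to tool coordinates, whose origin is the TCP and whose axes are the tool frame's). Camera axes: x right, y down, z forward; pixel columns grow to the right and rows downward; lengths in mm; the calibration is good to about 2 mm. A picture is of the moment at which its call begins: read the wrist's pose just before it. There is no depth.
- close_job(): hands the job in, once; it reports no verdict.
The state is a dict: "time": time; "joint_positions": joint angles; "dq": joint speeds; "tau": joint torques, N m; "tool_pos": TCP position; "tcp_rot": TCP orientation; "contact_force": force on the tool from outside, world axes, zero at the start; "moment": the same for the moment, N m; "grip_width": finger opening in mm.
Only numpy, scipy, OpenCV 4.12 (cv2) and the standard library are available. Lean on these libraries where they do the work, as an engineer would, in place of code of your own. Each camera call takes 0.05 s, during which the arm holds its last target. There are 200 camera calls.

TASK

Load the blue battery pack into the charging cradle without gripping or lifting it: press it firmly down with your fingertips on the dark pad behind its orange ridge, and keep pressing while you slide it along the lane, under the crossbar and the leaf spring, until it is fully home against the end stop and lies flat with the yellow sprung plate popped back up behind it. Then take your hand away, and leave the jar, the screwdriver and the wheel where they stand.

Things in the scene. Friction and masses are not known exactly. Their poses are not given: they have to be found in the camera images.
- cradle: Charging cradle fixed to the bench, dark base 214 x 88 mm, grey side walls 63 mm apart, tops 30 mm above the bench. Origin: centre of the base's underside, on the bench. x: the way the pack slides in, y left, z up. The pack rides on the line y = 0 between a rear wall (x = -101 mm, top 30 mm) and the end stop, on two ledges 14 mm above the bench. Highest point: spring clamp on the end stop, 55 mm.
- crossbar (a point): Centre of the aluminium crossbar's underside, 38.5 mm above the bench, x = +21 mm in the cradle's frame; the bar spans the lane, 6 mm thick along x, top at 48 mm. The pack passes under it only when pressed down on the ledges.
- end_stop (a point): Centre of the end stop's face, x = +82 mm in the cradle's frame, 25 mm above the bench; a rigid grey block 45 mm high. The pack is home when its leading end is against it.
- pack: Blue battery pack, loose, 110 mm long (x, towards its leading end), 60 mm wide, 22 mm tall, 0.28 to 0.44 kg; origin: centre of its underside. Starts in the lane near x = -43 mm in the cradle's frame, on the sprung plate, underside 22 mm above the bench; pressed down it lies on the ledges, underside at 14 mm. Home: x = +27 mm in the cradle's frame.
- press_pad (a point): Centre of the dark rubber pad on the pack's top face (33 mm along x, 46 mm across): 36 mm behind the pack's origin, 22 mm above its underside; axes as the pack's. An orange ridge, 5 mm high, 6 mm thick, 44 mm wide, stands across the top 18 to 24 mm ahead of this point: fingertips can push against it. Pad and ridge stay outside the crossbar.
- plate (a joint): Yellow sprung plate in the lane's floor under the pack, 62 x 40 mm, x = -95 to -33 mm in the cradle's frame. 0 = up, top 8 mm above the ledges; grows as it is pressed down (m); 0.008 = flush with the ledges, 0.009 at most. Pushes up with 7 N when up, 12 N when flush. A pack that is home has cleared it by 5 mm and it springs up to 0 behind the pack.
- leaf (a joint): Steel leaf spring over the lane beyond the crossbar, 30 mm wide, hinged at the end stop, upturned tip towards the incoming pack; drags on the pack's top with 4 to 7 N. 0 = down and free, lowest point 32.5 mm above the bench at x = +45 mm in the cradle's frame; grows as it is lifted (rad), about 0.072 with the pack flat under it.
- jar: Bystander: clear jar with a red cap, 60 mm across, 75 mm tall, origin at the centre of its underside.
- driver: Bystander: orange-handled screwdriver lying on the bench, 170 mm long along its x.
- wheel: Bystander: small robot-car wheel with a yellow hub lying flat, 66 mm across, 26 mm tall, origin at the centre of its underside.
Things that resemble listed ones, but are neither listed nor needed, are in the scene too. There is more than one size of the pack; the job needs the middle-sized.

How it is judged:
By the outcome, as a careful person would: the job done as asked, in the order asked, and still so for the second after the job is handed in, with the robot touching nothing.
It also fails if it takes over 38 s, if anything falls off the work surface, if the arm or the gripper's body presses on something with over 40 N, if the wrist force passes 120 N, or if a joint passes its speed limit or range.

## Working session

There is one attempt and no reset: what is moved stays moved. The work goes in short steps, Python scripts to look and compute and a tool call to move; the robot and the scene stay as the last step left them, time stands still between calls to the robot, and variables do not carry over. Pictures are saved under pics/ and viewed, about 8 in all and at most 12, crops included, and the job is handed in when it is done.

Besides the shell and the picture viewer there is one more tool, called after "Request:" as name(argument=value, ...) on one line, values as JSON. send_rows: Moves the arm, as the interface text tells. Its arguments: {"type":"object","properties":{"moves":{"type":"array","items":{"type":"array","items":{"type":"number"}}},"hand":{"type":"number"}},"required":["moves"]}

```bash
mkdir -p pics; cat > h.py <<'E'
import numpy as np, cv2, json
from plant import get_obs, capture
from scipy.spatial.transform import Rotation as R
def cam(name):
    o=get_obs(); c=capture(name); K=np.array(c["K"]);d=np.array(c["dist"],float)
    if name=="wrist":
        T=np.eye(4);T[:3,:3]=R.from_euler("xyz",o["tcp_rot"]).as_matrix();T[:3,3]=o["tool_pos"]
        T=T@np.array(c["mount"])
    else:
        T=np.eye(4);a=np.array(c["attitude"],float)
        T[:3,:3]=a if a.shape==(3,3) else R.from_euler("xyz",a).as_matrix() if a.size==3 else R.from_quat(a).as_matrix()
        T[:3,3]=c["position"]
    return c["image"],K,d,T
def ray(px,v,z):
    _,K,d,T=v
    p=cv2.undistortPoints(np.array(px,float).reshape(-1,1,2),K,d).reshape(-1,2)
    r=np.c_[p,np.ones(len(p))]@T[:3,:3].T; o=T[:3,3]
    return o+r*((z-o[2])/r[:,2:])
def proj(P,v):
    _,K,d,T=v
    q=(np.array(P,float).reshape(-1,3)-T[:3,3])@T[:3,:3]
    return cv2.projectPoints(q,np.zeros(3),np.zeros(3),K,d)[0].reshape(-1,2)
def save(v,n,crop=None,s=1):
    im=v[0][:,:,::-1]
    if crop: x0,y0,x1,y1=crop; im=im[y0:y1,x0:x1]
    cv2.imwrite("pics/"+n,cv2.resize(im,None,fx=s,fy=s,interpolation=cv2.INTER_CUBIC))
E
python3 - <<'E'
from h import *
o=get_obs();print(o)
a=cam("scene");b=cam("side");w=cam("wrist")
for n,v in zip("abw",(a,b,w)): print(n,v[1].tolist(),v[2],v[3].round(3).tolist())
c=capture("scene");print(c["attitude"])
cv2.imwrite("pics/all.png",np.hstack([a[0],b[0]])[:,:,::-1][:, :]) if 0 else None
save(a,"scene0.png",s=1.5);save(b,"side0.png",s=1.5);save(w,"wrist0.png",s=1.5)
import pickle;pickle.dump((a,b,w),open("v0.pkl","wb"))
E
```

```text
{'time': 0.0, 'joint_positions': array([-1.46001414e-01,  3.42712498e-01,  1.52502364e+00,  9.60183444e-06,
        1.27539075e+00, -1.46007176e-01]), 'dq': array([-3.91377068e-04,  5.38467366e-04,  6.99848773e-04,  3.62871121e-05,
        5.67085394e-04, -3.55850041e-04]), 'tau': array([ 7.61924657e-04, -4.31245601e+01, -2.44219762e+01,  7.17750052e-02,
        5.59406646e-02, -1.04314388e-04]), 'tool_pos': array([5.24592210e+02, 8.44341772e-02, 2.26047958e+02]), 'tcp_rot': array([-1.72278794,  1.56926207,  2.989604  ]), 'contact_force': array([-0.19245467, -0.65082245,  0.13020946]), 'moment': array([ 5.59918627e-02, -9.36541910e-05, -9.76507784e-03]), 'grip_width': 91.68768490202723}
a [[372.9783187605768, 0.0, 254.65558137280686], [0.0, 372.9783187605768, 188.54339590840272], [0.0, 0.0, 1.0]] [-0.04221259  0.          0.          0.          0.        ] [[-0.26, 0.823, -0.506, 931.337], [0.966, 0.216, -0.146, 145.655], [-0.011, -0.526, -0.85, 625.177], [0.0, 0.0, 0.0, 1.0]]
b [[490.54302408255535, 0.0, 257.44376423656536], [0.0, 490.54302408255535, 190.88072164175753], [0.0, 0.0, 1.0]] [-0.04886821  0.          0.          0.          0.        ] [[0.765, -0.478, 0.431, 255.447], [-0.643, -0.573, 0.507, -323.11], [0.005, -0.666, -0.746, 643.682], [0.0, 0.0, 0.0, 1.0]]
w [[281.54609670973593, 0.0, 259.926839674217], [0.0, 281.54609670973593, 191.2531351565371], [0.0, 0.0, 1.0]] [-0.02611742  0.          0.          0.          0.        ] [[1.0, 0.001, -0.001, 525.339], [0.001, -0.965, -0.261, 71.143], [-0.001, 0.261, -0.965, 384.209], [0.0, 0.0, 0.0, 1.0]]
[-2.58763844  0.01073798  1.83375839]
```

View pics/scene0.png

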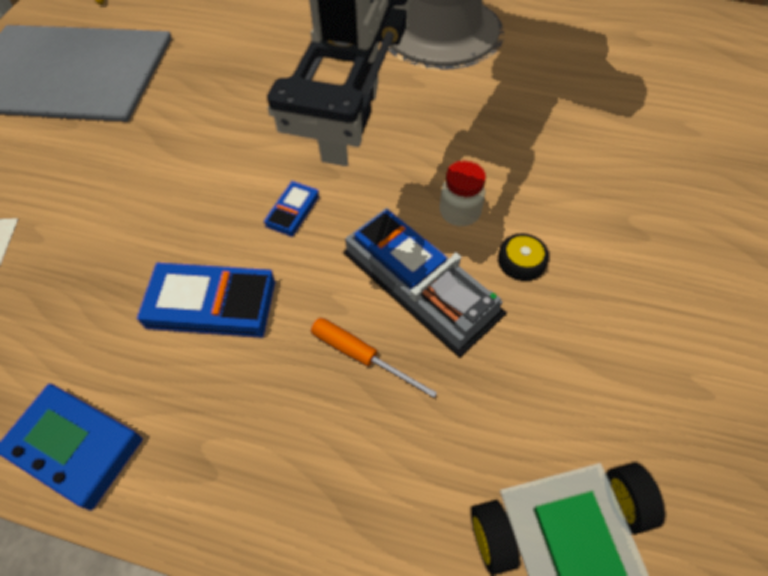

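View pics/wrist0.png

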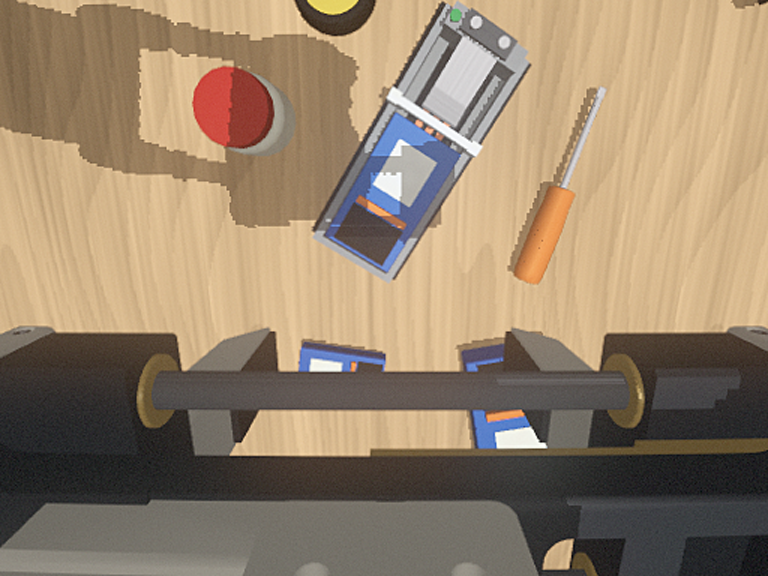

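Scene: the pack in the cradle has its pad around (380,230), with the crossbar at (437,275). In the wrist view the pad is around (365,235), the ridge (380,212) and the crossbar (390,95)–(480,150). The cradle points to about +60° yaw. Next I'll measure the ridge, pad and crossbar in each view.

```bash
python3 - <<'E'
from h import *
import pickle
a,b,w=pickle.load(open("v0.pkl","rb"))
def comps(v,mask,roi,mn=15):
    m=np.zeros_like(mask);x0,y0,x1,y1=roi;m[y0:y1,x0:x1]=mask[y0:y1,x0:x1]
    n,l,s,c=cv2.connectedComponentsWithStats(m.astype(np.uint8))
    return [(c[i],s[i,4],cv2.boxPoints(cv2.minAreaRect(np.argwhere(l==i)[:,::-1].astype(np.float32))),(l==i)) for i in range(1,n) if s[i,4]>=mn]
g=lambda v:cv2.cvtColor(v[0],cv2.COLOR_RGB2HSV).astype(int)
for n,v,roi in (("w",w,(205,0,355,190)),("a",a,(225,135,340,240))):
    h=g(v)
    org=(h[...,0]>5)&(h[...,0]<16)&(h[...,1]>170)&(h[...,2]>90)
    for c,s,bx,_ in comps(v,org,roi): print(n,"orange",c.round(1),s,ray(c,v,48)[0].round(1),[x.round(0).tolist() for x in ray(bx,v,49)[:,:2]])
    blu=(h[...,0]>100)&(h[...,0]<125)&(h[...,1]>120)
    m=np.zeros_like(blu);x0,y0,x1,y1=roi;m[y0:y1,x0:x1]=blu[y0:y1,x0:x1]
    pts=np.argwhere(m)[:,::-1]
    q=ray(pts,v,44)[:,:2].astype(np.float32)
    print(n,"blue hull z44",len(pts),cv2.minAreaRect(q))
    dk=(h[...,2]<70)
    for c,s,bx,_ in comps(v,dk,roi,80): print(n,"dark",c.round(1),s,ray(c,v,44)[0].round(1))
    wt=(h[...,1]<40)&(h[...,2]>190)
    for c,s,bx,_ in comps(v,wt,roi,40):print(n,"white",c.round(1),s,ray(c,v,48)[0].round(1),[x.round(0).tolist() for x in ray(bx,v,48)[:,:2]])
save(w,"wcrop.png",(200,0,360,190),4)
E
```

```text
w blue hull z44 897 ((525.3427124023438, 54.167964935302734), (108.81080627441406, 58.99788284301758), 58.340267181396484)
w dark [226.7  14.8] 244 [489.  176.6  44. ]
w white [317.1  14.4] 46 [585.9 175.9  48. ] [[582.0, 179.0], [589.0, 179.0], [589.0, 172.0], [583.0, 172.0]]
w white [306.4  53.2] 1396 [575.9 137.3  48. ] [[548.0, 121.0], [578.0, 168.0], [604.0, 154.0], [574.0, 106.0]]
w white [335.9  27.6] 46 [606.8 163.1  48. ] [[603.0, 167.0], [610.0, 167.0], [610.0, 160.0], [604.0, 160.0]]
w white [288.8  80.8] 490 [557.3 108.6  48. ] [[521.0, 126.0], [529.0, 137.0], [598.0, 95.0], [590.0, 83.0]]
w white [265.2  98.5] 68 [531.   89.6  48. ] [[524.0, 86.0], [532.0, 97.0], [539.0, 92.0], [530.0, 81.0]]
w white [259.7 122.4] 246 [524.6  63.   48. ] [[512.0, 71.0], [533.0, 71.0], [533.0, 51.0], [512.0, 51.0]]
a orange [260.7 157.1] 55 [516.6  39.6  48. ] [[532.0, 26.0], [498.0, 47.0], [504.0, 52.0], [536.0, 31.0]]
a orange [293.9 203.5] 82 [600.7 122.4  48. ] [[591.0, 99.0], [585.0, 102.0], [610.0, 143.0], [616.0, 140.0]]
a orange [235.7 230.4] 351 [677.3  37.4  48. ] [[683.0, 7.0], [658.0, 12.0], [675.0, 66.0], [700.0, 60.0]]
a blue hull z44 839 ((528.2532958984375, 52.11083221435547), (109.11209869384766, 65.64537048339844), 57.80154800415039)
a dark [253.5 152.1] 285 [505.8  22.2  44. ]
a dark [335.9 172. ] 115 [511.6 184.6  44. ]
a dark [284.  202.2] 1479 [600.2 104.4  44. ]
a white [270.9 163.4] 57 [526.2  62.2  48. ] [[531.0, 53.0], [513.0, 61.0], [522.0, 73.0], [540.0, 65.0]]
a white [290.3 181.6] 53 [557.1 106.4  48. ] [[589.0, 86.0], [523.0, 124.0], [526.0, 127.0], [591.0, 89.0]]
```

View pics/wcrop.png

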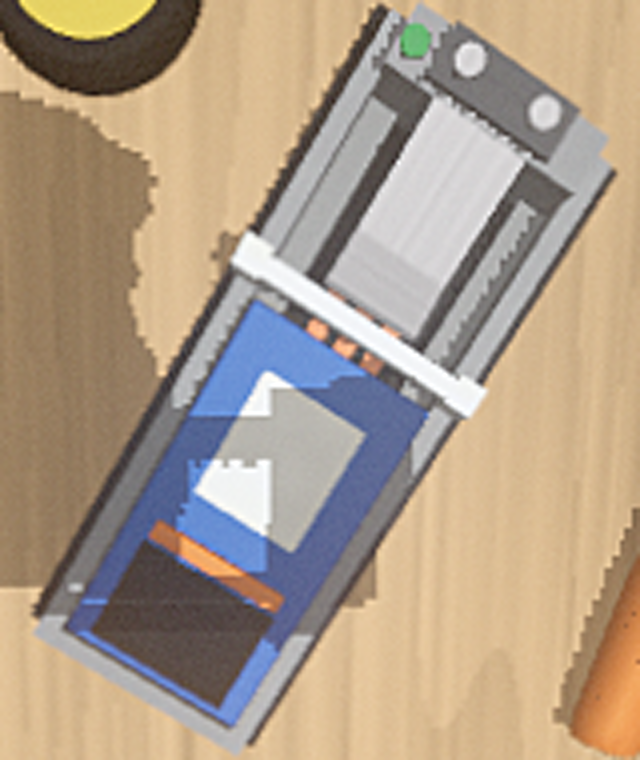

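The wrist crop shows the pack fully behind the crossbar. The pad is at crop (180,625) and the ridge at (215,565). I'll take the axis direction from the long base and wall edges, then work out the tool axes.

```bash
python3 - <<'E'
from h import *
import pickle
a,b,w=pickle.load(open("v0.pkl","rb"))
P=lambda L:[(200+x/4,y/4) for x,y in L]
for z,L in ((0,[(37,615),(380,8)]),(0,[(250,745),(615,172)]),(30,[(35,628),(240,750)]),(44,[(75,632),(255,300)]),(44,[(235,722),(425,412)])):
    q=ray(P(L),w,z)[:,:2]; d=q[1]-q[0];print(z,q.round(1).tolist(),np.degrees(np.arctan2(d[1],d[0])).round(1),np.hypot(*d).round(0))
print("ridge/pad/barL/barR",ray(P([(215,567)]),w,49)[0],ray(P([(182,625)]),w,44)[0],ray(P([(245,250),(475,395)]),w,48))
h=cv2.cvtColor(a[0],cv2.COLOR_RGB2HSV)
o=get_obs();M=R.from_euler("xyz",o["tcp_rot"]).as_matrix();print("tool axes cols",M.round(3).tolist(),o["tool_pos"])
# jar cap & driver/wheel reference masks
for n,v in(("a",a),("w",w)):
    h=cv2.cvtColor(v[0],cv2.COLOR_RGB2HSV);m=((h[...,0]<4)|(h[...,0]>174))&(h[...,1]>160)&(h[...,2]>80)
    p=np.argwhere(m)[:,::-1];print(n,"jar",ray([np.median(p,0)],v,75)[0])
E
```

```text
0 [[455.7, 20.2], [567.2, 204.2]] 58.8 215.0
0 [[528.6, -25.5], [641.9, 159.0]] 58.4 217.0
30 [[460.3, 20.1], [525.1, -19.7]] -31.5 76.0
44 [[475.0, 20.9], [529.2, 115.2]] 60.1 109.0
44 [[523.5, -7.1], [578.5, 84.9]] 59.1 107.0
ridge/pad/barL/barR [517.6832223   40.86022077  49.        ] [507.48673282  23.00570857  44.        ] [[526.36611011 127.73094927  48.        ]
 [591.98671942  89.47971759  48.        ]]
tool axes cols [[-0.001, 1.0, 0.0], [0.0, 0.0, -1.0], [-1.0, -0.001, -0.0]] [5.24764682e+02 6.87023793e-02 2.26335882e+02]
a jar [416.61367565 113.86212481  75.        ]
w jar [411.96843801 116.45576238  75.        ]
```

Request:
send_rows(hand=0, moves=[[20,-15,-27.5,0],[30,0,0,10.4],[30,0,0,10.4],[30,0,0,10.4],[25,0,0,0],[0,0,0,0],[0,0,0,0]])

```text
time: 1.08
tool_pos: [510.6, 27.5, 92.6]
tcp_rot: [2.015, 1.57, -0.1]
contact_force: [-1.0, 0.4, 0.4]
grip_width: 26.5
```

```bash
python3 - <<'E'
from h import *
o=get_obs();print(o)
M=R.from_euler("xyz",o["tcp_rot"]).as_matrix();print(M.round(3).tolist())
v=cam("wrist");s=cam("side")
save(v,"w1.png",s=1.5)
ps=55.0
c=proj([[*o["tool_pos"]]],s)[0];x,y=map(int,c);print(c)
save(s,"s1.png",(max(x-130,0),max(y-100,0),x+130,y+110),3)
p=np.radians(58.8);d=np.array([np.cos(p),np.sin(p)]);q=o["tool_pos"][:2]-[548,90.8];print("lane x,y",q@d,q@[-d[1],d[0]])
E
```

```text
{'time': 1.075, 'joint_positions': array([-9.62261442e-02,  4.68263238e-01,  1.74241251e+00, -6.13434084e-06,
        9.29655786e-01,  4.48129877e-01]), 'dq': array([ 5.30673155e-04, -1.45528067e-02, -7.77665100e-03,  5.29343690e-05,
       -2.93320047e-03,  8.87411227e-04]), 'tau': array([-3.94707706e-03, -4.35537529e+01, -1.88275069e+01,  6.90799300e-02,
        2.33784027e-02, -1.67181064e-03]), 'tool_pos': array([510.60697374,  27.46755572,  92.56911928]), 'tcp_rot': array([ 2.01502432,  1.5695352 , -0.10012436]), 'contact_force': array([-0.992448  ,  0.44356506,  0.43968736]), 'moment': array([0.01353854, 0.04160191, 0.01357661]), 'grip_width': 26.541112887458862}
[[0.001, 0.855, -0.518], [-0.0, -0.518, -0.855], [-1.0, 0.001, -0.001]]
[234.41620955 221.78398225]
lane x,y -73.54290690694187 -0.823258464241558
```

View pics/w1.png

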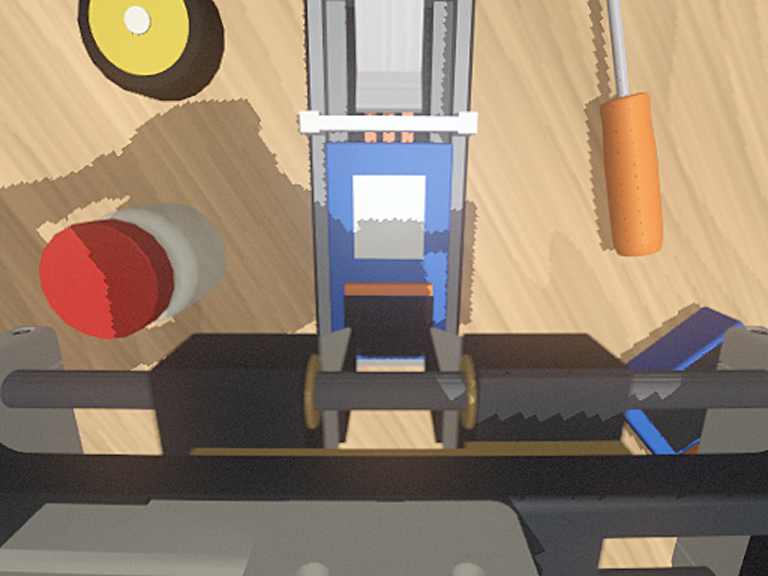

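View pics/s1.png

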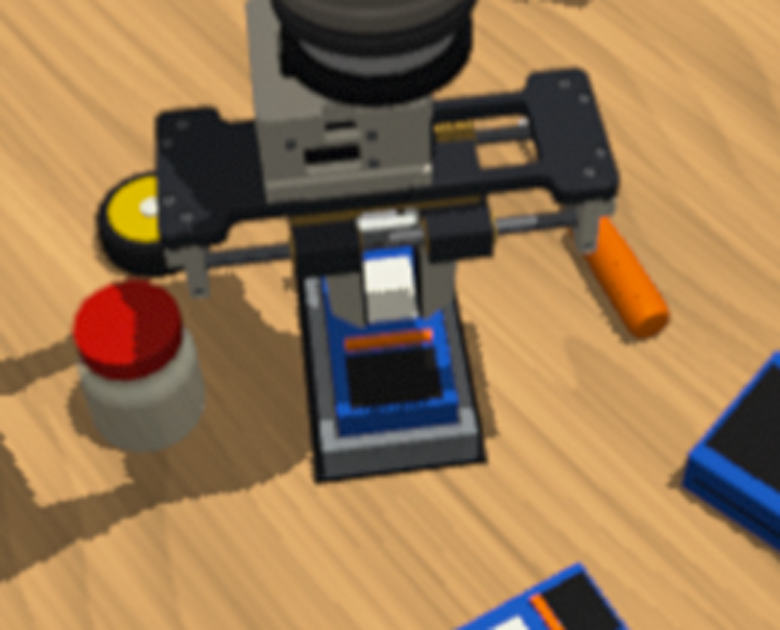

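The wrist view is square to the lane: the crossbar is level at row 122 and centred at column 388. The fingers are still closing above the pad. I'll finish closing them and approach to just above the pad.

Request:
send_rows(hand=0, moves=[[0,-0.8,0,0],[10,0,0,0],[10,0,0,0],[10,0,0,0],[8,0,0,0],[3,0,0,0],[2,0,0,0]])

```text
time: 2.05
tool_pos: [509.4, 27.9, 48.6]
tcp_rot: [2.028, 1.571, -0.087]
contact_force: [-1.1, 0.0, -0.1]
grip_width: 0.4
```

Request:
send_rows(hand=0, moves=[[2,0,0,0],[2,0,0,0],[2,0,0,0],[2,0,0,0],[0,0,0,0]])

```text
time: 2.68
tool_pos: [509.5, 27.9, 41.0]
tcp_rot: [1.97, 1.57, -0.146]
contact_force: [-1.9, -0.5, 5.7]
grip_width: 0.3
```

Request:
send_rows(moves=[[2,0,0,0],[2,0,0,0],[2,0,0,0],[0,0,0,0]])

```text
time: 3.18
tool_pos: [510.0, 27.9, 36.2]
tcp_rot: [1.966, 1.569, -0.149]
contact_force: [-3.5, 0.2, 14.7]
grip_width: 0.4
```

Request:
send_rows(moves=[[1.5,0,0,0],[1.5,0,0,0],[0,0,0,0]])

```text
time: 3.55
tool_pos: [510.6, 27.8, 36.0]
tcp_rot: [1.959, 1.566, -0.156]
contact_force: [-10.3, -0.2, 41.4]
grip_width: 0.3
```

Request:
send_rows(moves=[[-1.2,0,-2,0],[0,0,-2,0],[0,0,-2,0],[0,0,-2,0],[0,0,-2,0],[0,0,-2,0],[0,0,0,0]])

```text
time: 4.42
tool_pos: [516.7, 37.5, 36.1]
tcp_rot: [1.768, 1.567, -0.347]
contact_force: [-8.3, -3.2, 29.4]
grip_width: 0.3
```

```bash
cat > l.py <<'E'
from h import *
o=get_obs();p=np.radians(58.8);d=np.array([np.cos(p),np.sin(p)]);l=np.array([-d[1],d[0]])
q=o["tool_pos"][:2]-[548,90.8];f=o["contact_force"]
print("lane x,y,z",(q@d).round(1),(q@l).round(1),o["tool_pos"][2].round(1),"F along,left,up",(f[:2]@d).round(1),(f[:2]@l).round(1),f[2].round(1),"t",o["time"])
E
python3 l.py; python3 - <<'E'
from h import *
v=cam("wrist");save(v,"w2.png",(180,50,340,300),2.4)
E
```

```text
lane x,y,z -61.8 -0.8 36.1 F along,left,up -7.0 5.4 29.4 t 4.425
```

View pics/w2.png

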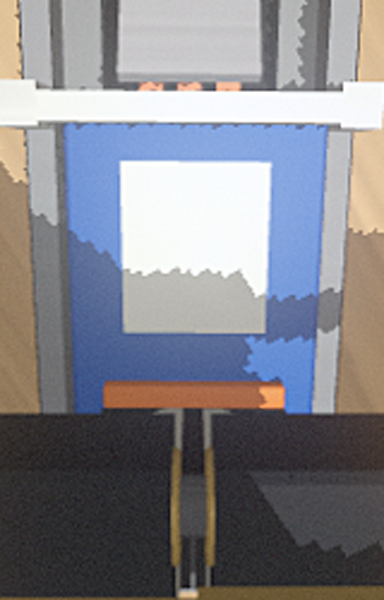

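The pack is flat at the ridge end and its leading edge is entering under the crossbar, with the fingers centred behind the ridge. Continuing.

Request:
send_rows(moves=[[0,0,-2.5,0],[0,0,-2.5,0],[0,0,-2.5,0],[0,0,-2.5,0],[0,0,-2.5,0],[0,0,-2.5,0],[0,0,0,0]])

```text
time: 5.35
tool_pos: [524.3, 49.9, 36.1]
tcp_rot: [1.567, 1.567, -0.548]
contact_force: [-7.8, -5.6, 29.5]
grip_width: 0.3
```

```bash
python3 l.py; python3 - <<'E'
from h import *
v=cam("wrist");save(v,"w3.png",(180,50,340,300),2.4)
E
```

```text
lane x,y,z -47.2 -0.9 36.1 F along,left,up -8.8 3.7 29.5 t 5.35
```

View pics/w3.png

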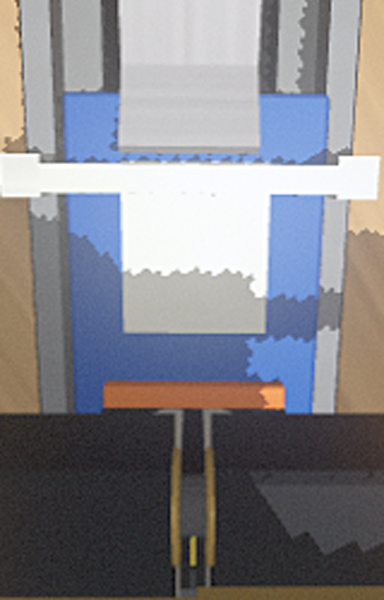

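The pack's leading edge is now past the crossbar and under the leaf. Sliding on.

Request:
send_rows(moves=[[0,0,-2.5,0],[0,0,-2.5,0],[0,0,-2.5,0],[0,0,-2.5,0],[0,0,-2.5,0],[0,0,-2.5,0],[0,0,-2.5,0],[0,0,0,0]])

```text
time: 6.4
tool_pos: [533.6, 65.0, 36.1]
tcp_rot: [1.684, 1.567, -0.43]
contact_force: [-6.7, -6.3, 27.5]
grip_width: 0.3
```

Request:
send_rows(moves=[[0.1,0,-2.5,0],[0,0,-2.5,0],[0,0,-2.5,0],[0,0,-2.5,0],[0,0,-2.5,0],[0,0,-2.5,0],[0,0,-2.5,0],[0,0,0,0]])

```text
time: 7.4
tool_pos: [542.8, 79.9, 36.1]
tcp_rot: [1.738, 1.566, -0.377]
contact_force: [-7.0, -6.0, 26.5]
grip_width: 0.8
```

```bash
python3 l.py
```

```text
lane x,y,z -12.0 -1.2 36.1 F along,left,up -8.7 2.9 26.5 t 7.4
```

Request:
send_rows(moves=[[0.3,0,-1.5,0],[0,0,-1.5,0],[0,0,-1.5,0],[0,0,-1.5,0],[0,0,-1.5,0],[0,0,-1,0],[0,0,0,0]])

```text
time: 8.28
tool_pos: [546.9, 86.6, 36.1]
tcp_rot: [1.487, 1.566, -0.628]
contact_force: [-8.1, -8.3, 30.4]
grip_width: 0.5
```

```bash
python3 l.py
```

```text
lane x,y,z -4.2 -1.3 36.1 F along,left,up -11.3 2.6 30.4 t 8.275
```

Request:
send_rows(moves=[[0,0,-1,0],[0,0,-1,0],[0,0,-1,0],[0,0,0,0]])

```text
time: 8.78
tool_pos: [547.1, 86.9, 36.1]
tcp_rot: [0.551, 1.565, -1.563]
contact_force: [-13.4, -19.4, 35.1]
grip_width: 0.6
```

Request:
send_rows(moves=[[0,0,-1,0],[0,0,-1,0],[0,0,0,0]])

```text
time: 9.15
tool_pos: [547.2, 87.0, 36.0]
tcp_rot: [0.273, 1.562, -1.841]
contact_force: [-16.7, -27.1, 36.8]
grip_width: 0.2
```

```bash
python3 l.py; python3 - <<'E'
from h import *
v=cam("wrist");save(v,"w4.png",(160,40,360,300),2.3)
E
```

```text
lane x,y,z -3.6 -1.3 36.0 F along,left,up -31.9 0.2 36.8 t 9.15
```

View pics/w4.png

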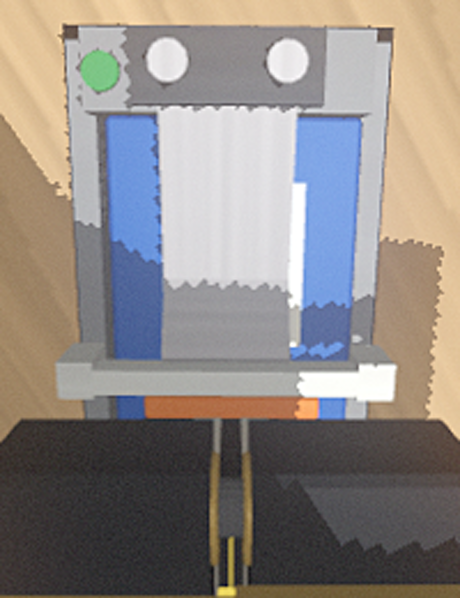

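```bash
python3 - <<'E'
from h import *
v=cam("wrist")
p=np.radians(58.8);d=np.array([np.cos(p),np.sin(p)])
print("expected rows (crop) for lane x: ")
for nm,x,z in (("lead82",82,36),("lead79",79,36),("stop top",82,45),("stop face at36",82,36),("bar front top",24,48),("bar rear top",18,48),("bar front bot",24,38.5),("ridge rear home",9,41),("ridge rear -3",6,41),("ridge front top home",15,41)):
    q=proj([[548+x*d[0],90.8+x*d[1],z]],v)[0];print(nm,((q-[160,40])*2.3).round(1))
g=cv2.cvtColor(v[0],cv2.COLOR_RGB2HSV)
c=int(160+135/2.3);print([(int((r-40)*2.3),*map(int,g[r,c])) for r in range(78,100)])
E
```

```text
expected rows (crop) for lane x: 
lead82 [224.9 108.1]
lead79 [224.9 121.8]
stop top [224.6 104.4]
stop face at36 [224.9 108.1]
bar front top [224.5 365. ]
bar rear top [224.5 389.2]
bar front bot [224.8 353.8]
ridge rear home [224.7 413.8]
ridge rear -3 [224.7 424.9]
ridge front top home [224.7 391.3]
[(87, 160, 6, 137), (89, 173, 8, 134), (92, 173, 8, 136), (94, 160, 6, 132), (96, 165, 4, 134), (98, 140, 11, 136), (101, 144, 9, 141), (103, 165, 11, 93), (105, 113, 5, 195), (108, 110, 4, 206), (110, 30, 2, 165), (112, 18, 33, 115), (114, 114, 119, 169), (117, 111, 130, 202), (119, 109, 128, 219), (121, 109, 125, 223), (124, 109, 128, 220), (126, 109, 126, 221), (128, 109, 124, 222), (131, 109, 124, 222), (133, 109, 127, 221), (135, 109, 125, 223)]
```

The bar, stop and pack edges all appear about 2 mm nearer than my cradle estimate, by the same amount. So the pack's end is on the stop, which fits the force rising from 11 to 32 N along the lane with no motion. I'll ease most of the forward load, then lift straight up.

Request:
send_rows(moves=[[0,0,1.5,0],[0,0,1.5,0],[-1.5,0,0.5,0],[-1.5,0,0,0],[-2,0,0,0],[-3,0,0,0],[-4,0,0,0],[0,0,0,0]])

```text
time: 10.25
tool_pos: [547.2, 89.7, 44.9]
tcp_rot: [2.325, 1.569, 0.21]
contact_force: [-0.1, -0.2, 0.2]
grip_width: 0.3
```

```bash
python3 l.py
```

```text
lane x,y,z -1.3 0.1 44.9 F along,left,up -0.2 -0.0 0.2 t 10.25
```

Request:
send_rows(moves=[[-10,0,1,0],[-20,0,2,0],[-30,0,0,0],[-40,0,20,0],[-30,0,50,0],[0,0,50,0],[0,0,0,0],[0,0,0,0]])

```text
time: 11.25
tool_pos: [483.4, -15.5, 175.1]
tcp_rot: [2.251, 1.569, 0.136]
contact_force: [0.1, 0.1, 0.0]
grip_width: 0.8
```

```bash
python3 - <<'E'
from h import *
o=get_obs();print(o["tool_pos"],o["contact_force"])
v=cam("wrist");save(v,"w5.png",s=1.5)
s=cam("side");x,y=proj([[540,80,30]],s)[0].astype(int);save(s,"s5.png",(max(x-110,0),max(y-90,0),x+110,y+100),3)
E
```

```text
[483.3624205  -15.5065853  175.09701515] [0.05999731 0.14480298 0.0094404 ]
```

View pics/w5.png

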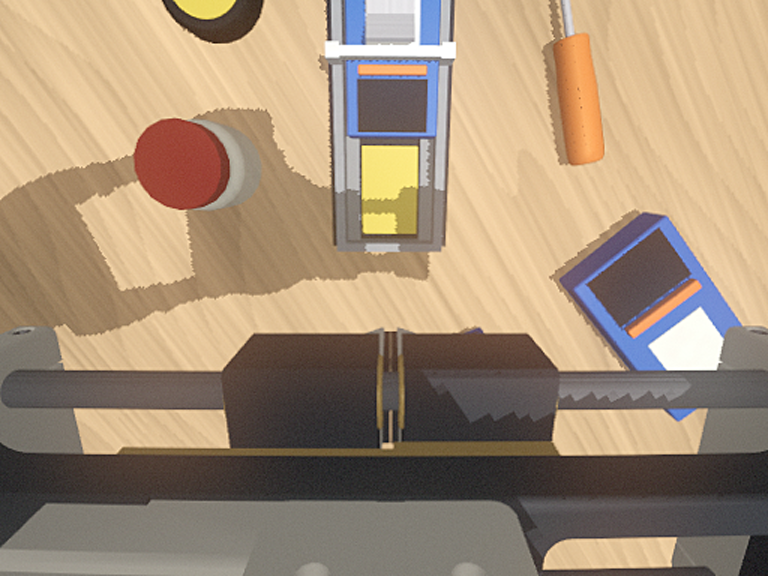

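View pics/s5.png

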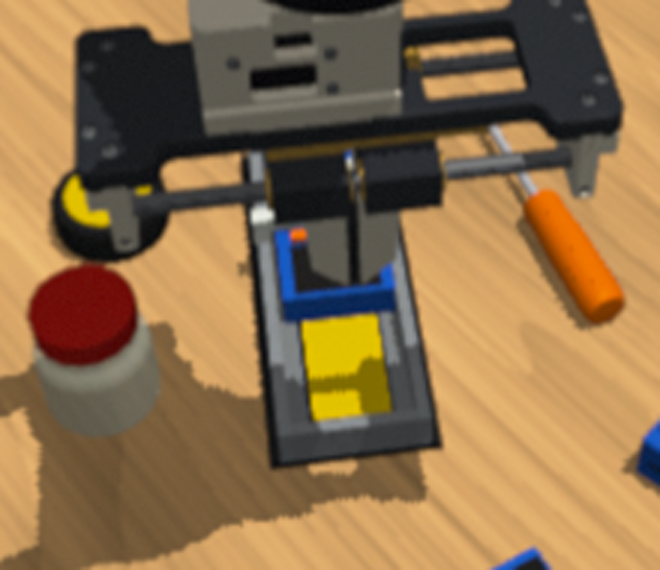

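The pack is past the crossbar, and the yellow plate is fully exposed behind it with a gap: pack tail at row 137, plate at rows 145–236. One numeric check of the tail and plate height before handing in.

```bash
python3 - <<'E'
from h import *
v=cam("wrist");p=np.radians(58.8);d=np.array([np.cos(p),np.sin(p)])
h=cv2.cvtColor(v[0],cv2.COLOR_RGB2HSV).astype(int)
Y=(h[...,0]>20)&(h[...,0]<35)&(h[...,1]>130);Y[:, :225]=0;Y[:,300:]=0;Y[:85]=0;Y[165:]=0
B=(h[...,0]>100)&(h[...,0]<125)&(h[...,1]>120);B[:,:225]=0;B[:,300:]=0;B[110:]=0
L=lambda c,r,z:(ray([[c,r]],v,z)[0][:2]-[548,90.8])@d
yr=np.argwhere(Y[:,260])[:,0];br=np.argwhere(B[:,260])[:,0]
yc=np.argwhere(Y[120])[:,0]
print("rows",yr.min(),yr.max(),br.max(),"plate width cols",yc.min(),yc.max())
for z in(14,22):print("plate at z",z,L(260,yr.min()-.5,z),L(260,yr.max()+.5,z),"width",np.hypot(*(ray([[yc.max()+.5,120]],v,z)-ray([[yc.min()-.5,120]],v,z))[0,:2]))
brow=np.argwhere(B[:,230:290].any(1))[:,0]
for c in (236,240,284,288):
    q=np.argwhere(B[:,c])[:,0];print(c,"tail: as top z36",L(c,q.max()+.5,36),"as bottom z14",L(c,q.max()+.5,14))
for r in(27,40):print("bar z48 row",r,L(260,r,48))
print("rear wall inner/outer z30",L(260,163,30),L(260,166,30))
g=h[:,236];print([(r,*map(int,g[r])) for r in range(24,44)])
E
```

```text
rows 120 155 89 plate width cols 241 278
plate at z 14 -57.230767359451335 -96.89621732266923 width 41.775163502020035
plate at z 22 -57.11719553556944 -95.78694941647704 width 40.72650864810043
236 tail: as top z36 -28.76933618690589 as bottom z14 -26.994397730377173
240 tail: as top z36 -27.8194673266124 as bottom z14 -25.97409594004064
284 tail: as top z36 15.263068470854986 as bottom z14 20.303016874048524
288 tail: as top z36 16.162259488652218 as bottom z14 21.26888305164864
bar z48 row 27 25.455165837089876
bar z48 row 40 14.567628871645129
rear wall inner/outer z30 -102.83063219626247 -106.12293886856841
[(24, 110, 126, 222), (25, 110, 126, 221), (26, 109, 122, 223), (27, 110, 121, 223), (28, 110, 129, 222), (29, 110, 143, 219), (30, 110, 16, 246), (31, 0, 0, 255), (32, 0, 0, 255), (33, 0, 0, 255), (34, 0, 0, 255), (35, 0, 0, 255), (36, 0, 0, 255), (37, 90, 2, 249), (38, 10, 23, 135), (39, 16, 30, 143), (40, 114, 52, 142), (41, 112, 120, 195), (42, 110, 118, 231), (43, 110, 118, 225)]
```

```bash
python3 -c "
from plant import *
print(get_obs()['contact_force'],get_obs()['time']);print(close_job())"
```

```text
[ 0.64979679 -0.04202516 -0.77707441] 11.4
the job is handed in; nothing more can be done
None
```

I pressed the middle-sized pack down onto the ledges with the shut fingertips behind its orange ridge. Holding about 26–37 N, I slid it under the crossbar and leaf spring to the end stop, lifted straight off and handed in at 11.4 s.

**Pack home:** At the stop, the force along the lane rose from 11 to 32 N with almost no motion. Afterwards the pack's tail measured x ≈ -28 mm in the cradle's frame, where -28 mm is expected. I did not measure directly that the pack lies flat. It shows level in the last pictures, and the fingertips read 36 mm height on the pad throughout the slide, as they should on the ledges.

**Plate:** The yellow plate is exposed behind the pack with a visible gap. Its measured width of 40.7 mm fits it being up, but a flush plate would only have read 41.8 mm, so the gap and the pictures carry more weight here.

**Bystanders and hand:** The jar, wheel and screwdriver look unmoved in the pictures and were never approached. The hand is clear, with contact force about 0.

**Disagreements:**
- The fingertips stopped about 3 mm short of the position I predicted. I put this down mainly to a 2 mm error in my cradle estimate, since the bar, stop and pack edges were all offset the same way in the close view.
- The vertical press briefly reached 41 N at the fingertips before the slide, and I eased it back straight away.

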